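# Seat the relays of an opened switching box, then hold its lid at 60 degrees

### The job

The case of the relay switching box stands open on the desk: press each of its three blue plug-in relays straight down until it is fully home in its socket. Then take the lid by its steel bar, lower it without letting it drop, and finish while holding it still, open at 60 degrees from shut, so that I can plug in the short lead between the lid's meters and the board. Leave the other things on the desk where they are.

Things in the scene. Friction and masses are not known exactly. Their poses are not given: they have to be found in the camera images.
- relay_case: blue-grey sheet-metal instrument case without its top, 140 mm (own x) by 180 mm (own y), rim 62 mm above the desk, walls 3 mm; heavy, does not move. Origin: centre of its underside on the desk. Own x points to the hinged long wall, own z up. Green board inside; everything in it but the relays lies below 36 mm.
- lid_hinge (a point): middle of the lid's hinge axis, on the rim of the case 70 mm along its own +x and 62 mm up; the axis runs along the case's own y.
- lid_angle (a joint): opening angle of the lid, rad: 0 shut, 1.571 upright, stop at 1.75; opening lifts the free edge from the case's -x side up and over towards +x. Painted plate 143x186 mm, 3 mm thick, two meters in it (21 mm deep inside, 9 mm outside, within 75 mm of the hinge); 0.46 kg. It starts near upright, where the slightly stiff hinge keeps it; let go below about 1.39 rad it falls shut.
- lid: the lid, hinged to the case. Origin: middle of its hinge axis. Own y along the hinge; own -x along the plate to its free edge; own z out of its outer face (up when shut). Keep the gripper clear of the instrument shelf behind (from x = 0.66 m, 0.28 m up) and of the lamp shade above it (y below -0.18 m, x over 0.57 m, some 0.45 m up).
- lid_bar (a point): bare steel round bar handle of the lid, 11 mm thick, straight and parallel to the hinge for 94 mm, 29 mm clear of the lid's free edge. The point: middle of the bar, 172 mm from the hinge axis: at joint value q it lies at -0.172 cos q + 0.004 sin q along the case's x and 0.172 sin q + 0.004 cos q above the hinge.
- relay_1 (a joint): how far relay 1 (the one nearest the robot) is pushed in, m: 0 stands 7 mm proud, 0.007 fully home against its stop. It slides straight down with about 6 N of drag and stays where it is left.
- relay_1_top (a point): centre of the flat top of relay 1: blue box, top 28 mm (case x) by 22 mm (case y), a pale patch on it; 59.6 mm above the desk when home, 28 mm towards -x of the case's centre and -58 mm along its y.
- relay_2 (a joint): how far relay 2 (the middle one) is pushed in, m: 0 stands 7 mm proud, 0.007 fully home against its stop. It slides straight down with about 6 N of drag and stays where it is left.
- relay_2_top (a point): centre of the flat top of relay 2: blue box, top 28 mm (case x) by 22 mm (case y), a pale patch on it; 59.6 mm above the desk when home, 28 mm towards -x of the case's centre and -18 mm along its y.
- relay_3 (a joint): how far relay 3 (the farthest one) is pushed in, m: 0 stands 7 mm proud, 0.007 fully home against its stop. It slides straight down with about 6 N of drag and stays where it is left.
- relay_3_top (a point): centre of the flat top of relay 3: blue box, top 28 mm (case x) by 22 mm (case y), a pale patch on it; 59.6 mm above the desk when home, 28 mm towards -x of the case's centre and 22 mm along its y.
- rosin_tin: round cream tin of brown soldering rosin, 67 mm across, 42 mm high, loose, not to be disturbed. Origin: centre of its underside.
- solder_reel: white reel of solder wire standing on end, about 90 mm across, 84 mm high, loose, not to be disturbed. Origin: centre of its underside.
- cutters_blue: side cutters with blue grips lying flat, 66x108x12 mm, loose, not to be disturbed. Origin: centre of its underside.
- pliers_nose: long-nosed pliers with red grips lying flat, 64x156x12 mm, loose, not to be disturbed. Origin: centre of its underside.
- marker_pen: black marker pen lying flat, 121 mm long, 11 mm thick, loose, not to be disturbed. Origin: centre of its underside.
- bnc_tee: small bronze-coloured T-shaped plug connector, 16x33x26 mm, loose, not to be disturbed. Origin: centre of its underside.
- foam_wedge: black foam wedge, 118x100x36 mm, loose, not to be disturbed. Origin: centre of its underside.

How it is judged:
By the outcome, as a careful person would: the job done as asked, in the order asked, and still so for the second after the job is handed in, while the arm keeps its last pose, push and grip.
It also fails if it takes over 45 s, if anything falls off the work surface, if the arm or the gripper's body presses on something with over 40 N, if the wrist force passes 120 N, or if a joint passes its speed limit or range.

### The arm

A 6-joint arm with a two-finger parallel gripper is mounted at the origin on a cart in front of the work surface, level with it; the furniture and walls round the work are solid. World frame = base frame: x ahead of the robot, y to its left, z up, the work surface at z = 0. Lengths are in m, angles in rad, forces in N, time in s.
With the tool pointing down it reaches from about 0.3 to 0.775 m from the base axis. Payload 14.6 kg.
Tool frame: the origin (TCP) lies at the very end of the fingers, on their centre line; the grasp point (between the pads) lies 19 mm behind it; z points along the fingers, y is the line along which they close (so a half turn about z gives the same grasp; the last joint's range is limited). The gripper opens to 94 mm and grips with 3 to 60 N. Pads are 16 mm wide; open, the fingers measure 119 mm over their backs; the gripper's body (75 mm by 177 mm) begins 78 mm behind the grasp point.
Start: joints at [1.095, 0.3, 1.521, -0, 1.321, -0.067], TCP at [0.219, 0.505, 0.205] pointing down, gripper open.
Joint ranges: [-3.03, 3.03], [-0.79, 2.21], [0.23, 2.52], [-1.04, 4.18], [0, 3.07], [-2.55, 2.55]. Speed limits (rad/s): [2.22, 2.22, 2.57, 3.14, 3.14, 3.14].

### API

Orientations are given as [roll, pitch, yaw] about the fixed x, y, z axes, in that order (R = Rz(yaw) Ry(pitch) Rx(roll)).
In Python, from station import ctrl gives the robot as it stands.
- The arm moves only by the tool move_arm, never from a script. Its argument "increments" is a list of rows, each a list of 7 numbers: the opening, from 0 (shut) to 1 (fully open), then the shift along the tool's x, y, z in units of 50 mm (1.0 is 50 mm), then the turn, a rotation vector about the tool's x, y, z in rad. In form: [[claw, tx, ty, tz, rx, ry, rz], ...]. A call has 1 to 20 rows; each row shifts and turns the commanded pose from where the row before left it, along the tool's axes as they then stand; what a row does not reach is not made up. A row lasts 1/10 s, in which the tool goes at most 50 mm and 8.59 degrees, less where a joint would pass 70% of its speed; a pose out of reach is approached as far as the arm can. A call is refused whole if a number of a shift passes 1 or a number of a turn 0.15, either way. A call with a gripper value outside its range is refused whole. The fingers move at their own pace and stop on an object; "force" is the grip in N (left out, the last holds). Time passes only in rows, so rows that do not move let the fingers close. It gives the time, the measured TCP pose, the force, the opening and the grip force at its end, in the units of the state.
- ctrl.get_obs(): the state, without advancing time (a new reading comes with each control period).
- ctrl.camera(name): name is "scene" or "top" or "wrist"; returns a dict with "color" (420x560x3 uint8, blue, green, red), "K" (3x3 intrinsics, pixels), "pose" (4x4, takes a point from camera to world coordinates); the wrist camera has in their place "tool_from_camera" (4x4, takes a point from camera to tool coordinates, whose origin is the TCP and whose axes are the flange's). Camera axes: x right, y down, z forward; pixel columns grow to the right and rows downward; lengths in m; the calibration is good to about 2 mm. A picture is of the moment at which its call begins: read the wrist's pose just before it. There is no depth.
- ctrl.hand_in(): hands the job in; it is judged then, once.
Trained networks look in a picture, given as the dict that the camera call returned (one of the last four; its "shot" number tells which), for a name from the list of things; names that differ only in an ending like _2 or _b are one class to them, and where a whole thing is asked for, a point or a joint stands for the part that bears it (a point fixed in the world has none). Each returns a list of dicts, best first, with "conf" (0 to 1); they miss things now and then, are a little off and sometimes report something else, mostly with a low value. They report only what shows in the picture. A call takes as long as a camera call.
- ctrl.cut_out(name, picture): "mask" (420x560 bool, what is visible of it) and "centre" ([row, column] in pixels, amid what is visible of it).
The state is a dict: "time_s": time; "qpos": joint angles; "joint_vel": joint speeds; "tau": joint torques, N m; "ee_pos": TCP position; "eef_rot": TCP orientation; "force": force on the tool from outside, world axes, zero at the start; "moment": the same for the moment, N m; "grip_width": finger opening in m; "grip_force": force on a finger pad.
Only numpy, scipy, OpenCV 4.12 (cv2) and the standard library are available. Lean on these libraries where they do the work, as an engineer would, in place of code of your own. Each camera call takes 0.05 s, during which the arm holds its last target. There are 200 camera calls.

## Working session

There is one attempt and no reset: what is moved stays moved. The work goes in short steps, Python scripts to look and compute and a tool call to move; the robot and the scene stay as the last step left them, time stands still between calls to the robot, and variables do not carry over. Pictures are saved under pics/ and viewed, at most 10 in all, crops included, and the job is handed in when it is done.

Besides the shell and the picture viewer there is one more tool, called after "Request:" as a command line: name --pt "numbers of a row" for each row, then --argument value for the rest. move_arm: Moves the arm, as the interface text tells. Its arguments: {"type":"object","properties":{"increments":{"type":"array","items":{"type":"array","items":{"type":"number"}}},"force":{"type":"number"}},"required":["increments"]}

```bash
mkdir -p pics; ls
cat > h.py <<'E'
import numpy as np, cv2
from station import ctrl
E
python3 - <<'E'
from h import *
o=ctrl.get_obs();print(o)
ims=[]
for n in("top","scene"):
    p=ctrl.camera(n);cv2.imwrite(f"pics/{n}0.png",p["color"]);np.savez(f"{n}0.npz",K=p["K"],pose=p["pose"])
    print(n,p["K"].tolist(),p["pose"].round(4).tolist())
    for k in("relay_1","lid_bar","relay_case","lid"):
        for d in ctrl.cut_out(k,p)[:4]: print(k,d["conf"],d["centre"],d["mask"].sum())
E
```

```text
pics
{'time_s': 0.0, 'qpos': array([ 1.09540923e+00,  3.00480892e-01,  1.52159648e+00, -4.01920235e-05,
        1.32070972e+00, -6.66293021e-02]), 'joint_vel': array([-8.53925360e-04, -1.58476386e-03,  7.03911284e-05,  2.25395197e-04,
       -8.05339495e-04,  1.29395939e-03]), 'tau': array([-2.25498243e-04, -5.31809199e+01, -3.52744675e+01,  7.08105974e-02,
        2.44509632e-02, -8.13506813e-05]), 'ee_pos': array([0.21851026, 0.50443324, 0.20487445]), 'eef_rot': array([-3.14039827e+00, -4.06826399e-05,  2.73284480e+00]), 'force': array([-0.27616736,  0.63445379,  0.56709535]), 'moment': array([-0.00268882,  0.02459416, -0.05773143]), 'grip_force': 0.0, 'grip_width': 0.09405812691218718}
top [[506.8844179743109, 0.0, 282.5259740596016], [0.0, 506.8844179743109, 203.15593176151924], [0.0, 0.0, 1.0]] [[-0.0141, -0.9765, 0.2152, 0.2067], [-0.9999, 0.0131, -0.006, -0.0026], [0.003, -0.2152, -0.9766, 1.3177], [0.0, 0.0, 0.0, 1.0]]
relay_1 0.62 [169.3, 260.4] 124
relay_1 0.51 [183.4, 264.2] 121
lid_bar 0.56 [162.7, 302.4] 1090
relay_case 0.91 [173.3, 277.6] 4917
lid 0.72 [159.4, 301.6] 1154
lid 0.64 [194.8, 262.7] 116
scene [[439.00166392806557, 0.0, 287.3186227616551], [0.0, 439.00166392806557, 212.43763856532902], [0.0, 0.0, 1.0]] [[0.4325, -0.4438, 0.7848, -0.3443], [-0.9016, -0.2163, 0.3745, -0.426], [0.0036, -0.8696, -0.4937, 0.5931], [0.0, 0.0, 0.0, 1.0]]
relay_1 0.7 [200.9, 273.2] 149
relay_1 0.53 [209.3, 265.0] 105
lid_bar 0.8 [179.0, 306.2] 1808
lid_bar 0.5 [198.1, 297.3] 4129
relay_case 0.84 [196.0, 295.6] 4227
lid 0.93 [181.1, 310.9] 1866
```

Run:
```python
import cv2,numpy as np
a=cv2.imread("pics/top0.png");b=cv2.imread("pics/scene0.png")
A=cv2.resize(a[100:260,190:390],None,fx=3,fy=3,interpolation=cv2.INTER_CUBIC)
cv2.imwrite("pics/a.png",cv2.resize(A,(800,600*640//600))[:600] if 0 else A)
B=cv2.resize(b[110:260,190:390],None,fx=4,fy=4,interpolation=cv2.INTER_CUBIC)
cv2.imwrite("pics/b.png",B)
```

```text
(no output)
```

View pics/a.png

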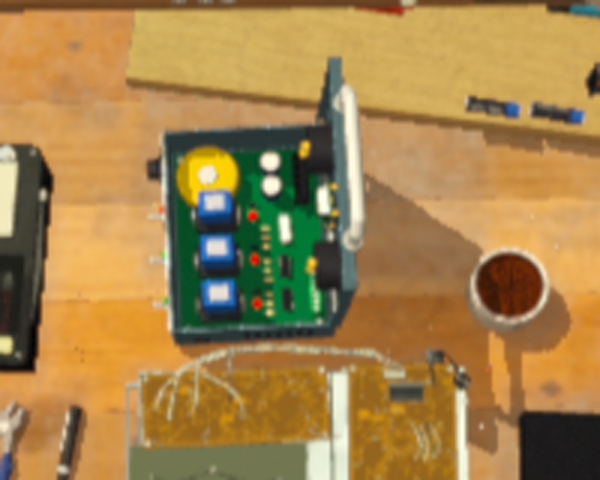

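View pics/b.png

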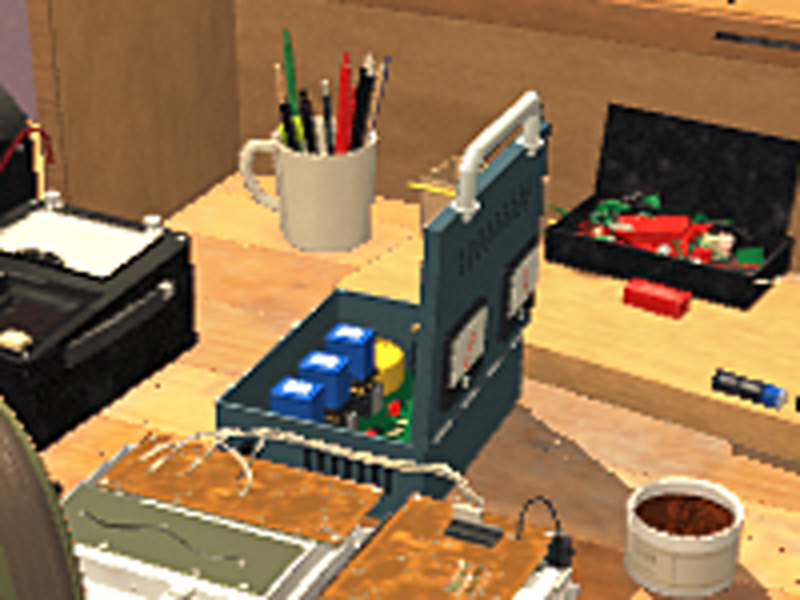

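View pics/scene0.png

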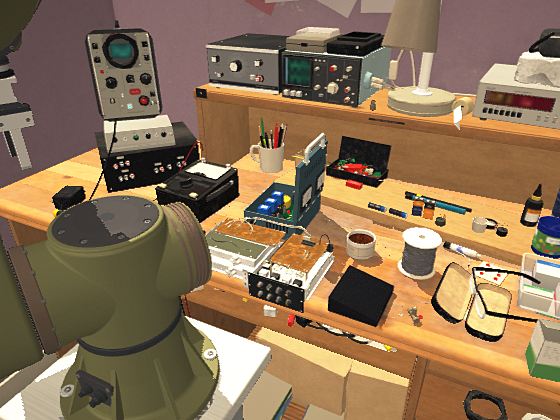

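The overhead crop shows the case with its hinge wall on the right (world −y). The relay patches are at about (263,199), (262,184) and (261,169) in full top pixels. The bar runs from (306,130) to (308,181) in top and (307,153) to (324,134) in scene. Next I fit the case pose and lid angle.

```bash
cat >> h.py <<'E'
def proj(K,T,P):
    q=(np.atleast_2d(P)-T[:3,3])@T[:3,:3]; u=q@K.T; return u[:,:2]/u[:,2:]
def case(p,P):
    c,s=np.cos(p[2]),np.sin(p[2]); P=np.atleast_2d(P)
    return np.c_[p[0]+c*P[:,0]-s*P[:,1],p[1]+s*P[:,0]+c*P[:,1],P[:,2]]
def bar(q,y=0): return [.07-.172*np.cos(q)+.004*np.sin(q),y,.062+.172*np.sin(q)+.004*np.cos(q)]
E
cat > fit.py <<'E'
from h import *
from scipy.optimize import least_squares
t=np.load("top0.npz");s=np.load("scene0.npz")
c3=lambda u,v:(190+u/3,100+v/3); c4=lambda u,v:(190+u/4,110+v/4)
R=[[-.028,y,.0666] for y in(-.058,-.018,.022)]
def pts(p): return case(p,R+[bar(p[3],-.047),bar(p[3],.047)]+[[-.07,.09,.062],[-.07,-.09,.062]])
zt=np.array([c3(218,293),c3(216,247),c3(213,201),c3(353,243),c3(347,90),c3(164,134),c3(172,335)])
zs=np.array([c4(300,383),c4(325,358),c4(350,331),c4(468,170),c4(533,97),c4(340,292),c4(217,405)])
f=lambda p:np.r_[(proj(t["K"],t["pose"],pts(p))-zt).ravel(),(proj(s["K"],s["pose"],pts(p))-zs).ravel()]
r=least_squares(f,[.4,0,-1.57,1.57],loss="soft_l1")
print(r.x,"\n",f(r.x).reshape(-1,2).round(1));print(case(r.x,R).round(4),case(r.x,[bar(r.x[3]),bar(np.pi/3),[.07,0,.062]]).round(4))
E
python3 fit.py
```

```text
[ 0.55553991  0.01267475 -1.53573328  1.59477598] 
 [[ 0.5  0.2]
 [ 0.5  0.3]
 [ 0.9  0.6]
 [ 0.5 -7.2]
 [ 0.   3.7]
 [ 0.1 -0.9]
 [-0.2 -0.2]
 [-0.6  0.3]
 [ 0.  -0.3]
 [ 0.3 -0. ]
 [ 0.5 -4.8]
 [-1.6  0.4]
 [-0.7 -1.7]
 [-0.8 -1.2]]
[[0.4966 0.0386 0.0666]
 [0.5366 0.04   0.0666]
 [0.5765 0.0414 0.0666]] [[ 0.5583 -0.0654  0.2339]
 [ 0.5551  0.0252  0.213 ]
 [ 0.558  -0.0573  0.062 ]]
```

Request:
move_arm --pt "0 0 0 -0.7 0 0 -0.148" --pt "0 0 0 -0.7 0 0 -0.148" --pt "0 0 0 -0.6 0 0 -0.148" --pt "0 -0.42 -0.66 0 0 0 0" --pt "0 -0.42 -0.66 0 0 0 0" --pt "0 -0.42 -0.66 0 0 0 0" --pt "0 -0.42 -0.66 0 0 0 0" --pt "0 -0.42 -0.66 0 0 0 0" --pt "0 -0.42 -0.66 0 0 0 0" --pt "0 -0.42 -0.66 0 0 0 0" --pt "0 -0.42 -0.66 0 0 0 0" --pt "0 -0.42 -0.66 0 0 0 0" --pt "0 -0.42 -0.66 0 0 0 0" --pt "0 -0.42 -0.66 0 0 0 0" --pt "0 -0.42 -0.66 0 0 0 0" --pt "0 -0.42 -0.66 0 0 0 0" --pt "0 -0.42 -0.66 0 0 0 0" --pt "0 0 0 0 0 0 0"

```text
time_s: 2.3
ee_pos: [0.5301, 0.0501, 0.3047]
eef_rot: [-3.141, -0.001, -3.11]
force: [0.2, 1.0, -1.1]
grip_width: 0.0006
grip_force: 0.0
```

```bash
cat >> h.py <<'E'
from scipy.spatial.transform import Rotation as Ro
def wrist(name):
    o=ctrl.get_obs();p=ctrl.camera("wrist");T=np.eye(4);T[:3,:3]=Ro.from_euler("xyz",o["eef_rot"]).as_matrix();T[:3,3]=o["ee_pos"]
    T=T@p["tool_from_camera"];cv2.imwrite(f"pics/{name}.png",p["color"]);np.savez(name+".npz",K=p["K"],pose=T);return o,p,T
E
python3 - <<'E'
from h import *
o,p,T=wrist("w1");print(o["ee_pos"],o["eef_rot"],o["qpos"],o["time_s"],T.round(3).tolist())
for k in("relay_1","lid_bar","relay_case"):
    for d in ctrl.cut_out(k,p)[:4]: print(k,d["conf"],d["centre"],d["mask"].sum())
E
```

```text
[0.53013363 0.05014538 0.30466707] [-3.14107197e+00 -9.96703851e-04 -3.10999676e+00] [ 2.57910322e-02  2.04977047e-01  1.41133244e+00 -5.26977734e-04
  1.52627683e+00 -1.57657773e+00] 2.3 [[-0.032, 0.957, 0.287, 0.446], [0.999, 0.031, 0.008, 0.048], [-0.001, 0.287, -0.958, 0.483], [0.0, 0.0, 0.0, 1.0]]
relay_1 0.87 [210.2, 271.8] 587
relay_1 0.86 [179.5, 272.9] 585
lid_bar 0.93 [220.4, 158.5] 14722
```

View pics/w1.png

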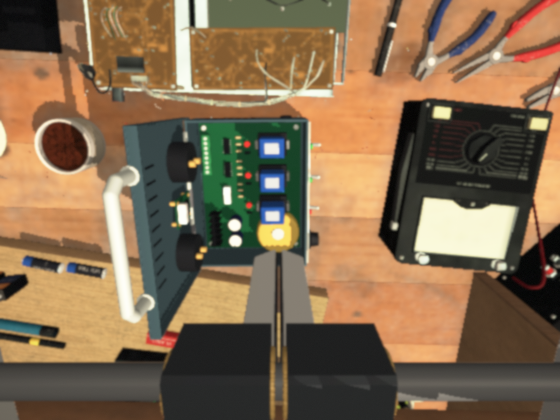

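The wrist view shows the patches at about (272,147), (272,182) and (272,214). The bar is on the left, from (113,185) to (128,312), and the multimeter is on the right, clear of the work.

```bash
cat >> fit.py <<'E'
w=np.load("w1.npz")
def ray(u,v,z):
    d=w["pose"][:3,:3]@np.linalg.solve(w["K"],[u,v,1]);o=w["pose"][:3,3];return o+d*(z-o[2])/d[2]
for u,v in((272,147),(272,182),(272,214)):print(ray(u,v,.0666).round(4))
print("bar",ray(112,185,.234).round(4),ray(128,312,.234).round(4))
zw=np.array([(272,147),(272,182),(272,214)])
g=lambda p:np.r_[f(p),(proj(w["K"],w["pose"],case(p,R))-zw).ravel()]
r=least_squares(g,r.x,loss="soft_l1");print(r.x,g(r.x)[-6:].round(1));print(case(r.x,R).round(4),case(r.x,[bar(r.x[3])]).round(4))
print(proj(w["K"],w["pose"],case(r.x,[bar(r.x[3],-.047),bar(r.x[3],.047)])))
E
python3 fit.py
```

```text
[ 0.55553991  0.01267475 -1.53573328  1.59477598] 
 [[ 0.5  0.2]
 [ 0.5  0.3]
 [ 0.9  0.6]
 [ 0.5 -7.2]
 [ 0.   3.7]
 [ 0.1 -0.9]
 [-0.2 -0.2]
 [-0.6  0.3]
 [ 0.  -0.3]
 [ 0.3 -0. ]
 [ 0.5 -4.8]
 [-1.6  0.4]
 [-0.7 -1.7]
 [-0.8 -1.2]]
[[0.4966 0.0386 0.0666]
 [0.5366 0.04   0.0666]
 [0.5765 0.0414 0.0666]] [[ 0.5583 -0.0654  0.2339]
 [ 0.5551  0.0252  0.213 ]
 [ 0.558  -0.0573  0.062 ]]
[0.4951 0.0416 0.0666]
[0.5353 0.0427 0.0666]
[0.574  0.0437 0.0666]
bar [ 0.505  -0.0663  0.234 ] [ 0.6053 -0.0638  0.234 ]
[ 0.5542697   0.01422612 -1.54103195  1.60506517] [-1.   0.3 -0.9  0.1 -0.8  1.1]
[[0.4955 0.0405 0.0666]
 [0.5354 0.0417 0.0666]
 [0.5754 0.0429 0.0666]] [[ 0.5566 -0.0656  0.2338]]
[[111.81345645 191.43498219]
 [127.41607048 309.93739551]]
```

Request:
move_arm --pt "0 0.14 -0.016 0.9 0 0 0" --pt "0 0.14 -0.016 0.9 0 0 0" --pt "0 0.14 -0.016 0.9 0 0 0" --pt "0 0.14 -0.016 0.9 0 0 0" --pt "0 0.14 -0.016 0.8 0 0 0" --pt "0 0 0 0.1 0 0 0" --pt "0 0 0 0.1 0 0 0" --pt "0 0 0 0.08 0 0 0" --pt "0 0 0 0.06 0 0 0" --pt "0 0 0 0 0 0 0"

```text
time_s: 3.5
ee_pos: [0.4944, 0.0482, 0.0692]
eef_rot: [-3.142, 0.001, -3.106]
force: [-0.3, -0.2, 0.0]
grip_width: 0.0002
grip_force: 0.0
```

Request:
move_arm --pt "0 0 -0.05 0.04 0 0 0" --pt "0 0 0 0.04 0 0 0" --pt "0 0 0 0.04 0 0 0" --pt "0 0 0 0.04 0 0 0" --pt "0 0 0 0.02 0 0 0" --pt "0 0 0 0 0 0 0"

```text
time_s: 4.1
ee_pos: [0.4943, 0.0454, 0.0598]
eef_rot: [-3.141, 0.001, -3.106]
force: [-0.3, -1.3, 3.5]
grip_width: 0.0006
grip_force: 2.3
```

Request:
move_arm --pt "0 0 0 0.01 0 0 0" --pt "0 0 0 0.01 0 0 0" --pt "0 0 0 0 0 0 0"

```text
time_s: 4.4
ee_pos: [0.4945, 0.0454, 0.0597]
eef_rot: [-3.141, 0.001, -3.106]
force: [-5.5, -2.5, 15.8]
grip_width: 0.0004
grip_force: 8.2
```

Request:
move_arm --pt "0 0 0 0.01 0 0 0" --pt "0 0 0 0 0 0 0" --pt "0 0 0 -0.3 0 0 0" --pt "0 0 0 -0.2 0 0 0" --pt "0 -0.4 0 0 0 0 0" --pt "0 -0.4 0 0 0 0 0" --pt "0 0 0 0.2 0 0 0" --pt "0 0 0 0.08 0 0 0" --pt "0 0 0 0.04 0 0 0" --pt "0 0 0 0.04 0 0 0" --pt "0 0 0 0.04 0 0 0" --pt "0 0 0 0.04 0 0 0" --pt "0 0 0 0.03 0 0 0" --pt "0 0 0 0.02 0 0 0" --pt "0 0 0 0 0 0 0" --pt "0 0 0 0 0 0 0"

```text
time_s: 6.0
ee_pos: [0.5336, 0.047, 0.0597]
eef_rot: [-3.142, 0.0, -3.106]
force: [-8.8, 0.0, 15.9]
grip_width: 0.0003
grip_force: 7.9
```

Request:
move_arm --pt "0 0 0 0.01 0 0 0" --pt "0 0 0 0 0 0 0" --pt "0 0 0 -0.3 0 0 0" --pt "0 0 0 -0.2 0 0 0" --pt "0 -0.4 0 0 0 0 0" --pt "0 -0.4 0 0 0 0 0" --pt "0 0 0 0.2 0 0 0" --pt "0 0 0 0.08 0 0 0" --pt "0 0 0 0.04 0 0 0" --pt "0 0 0 0.04 0 0 0" --pt "0 0 0 0.04 0 0 0" --pt "0 0 0 0.04 0 0 0" --pt "0 0 0 0.03 0 0 0" --pt "0 0 0 0.02 0 0 0" --pt "0 0 0 0 0 0 0" --pt "0 0 0 0 0 0 0"

```text
time_s: 7.6
ee_pos: [0.5733, 0.0484, 0.0597]
eef_rot: [-3.142, -0.0, -3.106]
force: [-8.0, -0.3, 14.7]
grip_width: 0.0005
grip_force: 7.2
```

Request:
move_arm --pt "0 0 0 -0.4 0 0 0" --pt "0 0 0 -0.9 0 0 0" --pt "0 0 0 -0.9 0 0 0" --pt "0 0 0 -0.9 0 0 0" --pt "0 0 0 -0.9 0 0 0" --pt "0 0 0 -0.9 0 0 0" --pt "0.6 0.2 -0.8 0 0 0 0" --pt "0.6 0.2 -0.75 0 0 0 0" --pt "0.6 0 -0.7 0 0 0 0" --pt "0.6 0 0 0 0 0 0"

```text
time_s: 8.6
ee_pos: [0.5572, -0.0679, 0.3034]
eef_rot: [-3.141, -0.0, -3.11]
force: [-0.4, 0.1, -0.9]
grip_width: 0.0294
grip_force: 0.0
```

Run:
```python
from h import *
o,p,T=wrist("w2");print(o["ee_pos"],o["eef_rot"],o["qpos"],o["time_s"],o["grip_width"])
P=[.5542697,.01422612,-1.54103195,1.605]
print(proj(p["K"],T,case(P,[bar(P[3],-.047),bar(P[3],0),bar(P[3],.047)])))
for k in("lid_bar",):
    for d in ctrl.cut_out(k,p)[:4]: print(k,d["conf"],d["centre"],d["mask"].sum())
```

```text
[ 0.55715466 -0.06794372  0.30342204] [-3.14098885e+00 -5.19643598e-05 -3.10983669e+00] [-1.86312384e-01  2.72515246e-01  1.33138465e+00 -6.01080533e-04
  1.53761287e+00 -1.78884477e+00] 8.6 0.02938798377103935
[[282.14159161 158.40172974]
 [281.79013376 224.21216915]
 [281.47324489 283.54957113]]
lid_bar 0.88 [196.5, 287.9] 6062
lid_bar 0.21 [127.0, 376.3] 715
```

View pics/w2.png

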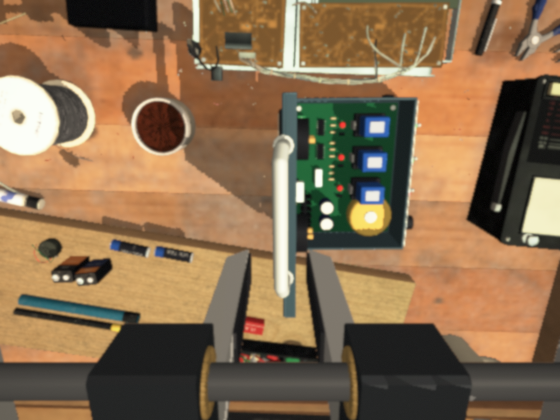

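Request:
move_arm --pt "0.6 0 0.046 0.5 0 0 0" --pt "0.6 0 0 0.5 0 0 0" --pt "0.6 0 0 0.4 0 0 0" --pt "0.6 0 0 0.33 0 0 0" --pt "0.6 0 0 0 0 0 0" --force 30

```text
time_s: 9.2
ee_pos: [0.5569, -0.0611, 0.2149]
eef_rot: [3.141, -0.004, -3.105]
force: [0.5, -0.3, -0.0]
grip_width: 0.0561
grip_force: 0.0
```

Request:
move_arm --pt "0.6 0 -0.08 -0.03 0 0 0" --pt "0.6 0 0 0 0 0 0"

```text
time_s: 9.4
ee_pos: [0.5584, -0.0665, 0.2199]
eef_rot: [-3.141, 0.002, -3.106]
force: [-0.4, 0.6, -0.2]
grip_width: 0.0564
grip_force: 0.0
```

Request:
move_arm --pt "0.6 0 0 0.05 0 0 0" --pt "0.6 0 0 0 0 0 0" --pt "0 0 0 0 0 0 0" --pt "0 0 0 0 0 0 0" --pt "0 0 0 0 0 0 0" --pt "0 0 0 0 0 0 0" --pt "0 0 0 0 0 0 0" --pt "0 0 0 0 0 0 0" --force 30

```text
time_s: 10.2
ee_pos: [0.5579, -0.0664, 0.2159]
eef_rot: [-3.142, -0.0, -3.106]
force: [0.2, -0.7, -0.7]
grip_width: 0.0115
grip_force: 0.6
```

Request:
move_arm --pt "0 0 0 0 0 0 0" --pt "0 0 0 0 0 0 0" --pt "0 0 0.03 0 0.01 0 0" --pt "0 0 0.062 0.0006 0.02 0 0" --pt "0 0 0.062 0.0006 0.02 0 0" --pt "0 0 0.062 0.0006 0.02 0 0" --pt "0 0 0.062 0.0006 0.02 0 0" --pt "0 0 0.062 0.0006 0.02 0 0" --pt "0 0 0.062 0.0006 0.02 0 0" --pt "0 0 0.062 0.0006 0.02 0 0" --pt "0 0 0.062 0.0006 0.02 0 0" --pt "0 0 0 0 0 0 0"

```text
time_s: 11.4
ee_pos: [0.557, -0.0393, 0.2155]
eef_rot: [-2.969, 0.002, -3.105]
force: [-8.8, 2.2, 15.6]
grip_width: 0.0099
grip_force: 30.0
```

```bash
cat > lidq.py <<'E'
from h import *
o=ctrl.get_obs();P=[.5542697,.01422612,-1.54103195]
R=Ro.from_euler("xyz",o["eef_rot"]).as_matrix();g=o["ee_pos"]-.019*R[:,2]
h=case(P,[[.07,0,.062]])[0];ex=np.array([np.cos(P[2]),np.sin(P[2]),0]);d=g-h
a,b=d@ex,d[2];print("g",g.round(4),"h",h.round(4),"r",np.hypot(a,b),"q",np.arctan2(b,-a)-np.arctan2(.004,.172),"tool tilt q",np.arctan2(-R[2,2],R[:,2]@ex),o["force"].round(1),o["moment"].round(2),o["grip_force"],o["grip_width"],o["qpos"].round(2),o["time_s"])
E
python3 lidq.py
```

```text
g [ 0.5568 -0.036   0.2342] h [ 0.5564 -0.0557  0.062 ] r 0.17329772668688456 q 1.433504380692705 tool tilt q 1.3986876628924283 [-8.8  2.2 15.6] [-0.09  1.46 -0.24] 30.001796185970306 0.00992767197242197 [-0.05  0.31  1.5  -0.18  1.32 -1.62] 11.4
```

Request:
move_arm --pt "0 0.012 0.062 -0.02 0.02 0 0" --pt "0 0 0.062 0.0006 0.02 0 0" --pt "0 0 0.062 0.0006 0.02 0 0" --pt "0 0 0.062 0.0006 0.02 0 0" --pt "0 0 0.062 0.0006 0.02 0 0" --pt "0 0 0.062 0.0006 0.02 0 0" --pt "0 0 0.062 0.0006 0.02 0 0" --pt "0 0 0.062 0.0006 0.02 0 0" --pt "0 0 0.062 0.0006 0.02 0 0" --pt "0 0 0 0 0 0 0"

```text
time_s: 12.4
ee_pos: [0.5559, -0.0117, 0.21]
eef_rot: [-2.79, 0.004, -3.105]
force: [-7.7, 6.7, 21.7]
grip_width: 0.01
grip_force: 30.0
```

```bash
python3 lidq.py
```

```text
g [ 0.5556 -0.0051  0.2279] h [ 0.5564 -0.0557  0.062 ] r 0.17342247776166184 q 1.2513490060330617 tool tilt q 1.2191643443051188 [-7.7  6.7 21.7] [-0.06  1.36 -0.52] 30.003539621829987 0.00996686930535549 [ 0.08  0.33  1.51 -0.36  1.33 -1.43] 12.4
```

Request:
move_arm --pt "0 0.01 0.062 -0.02 0.02 0 0" --pt "0 0 0.062 -0.01 0.02 0 0" --pt "0 0 0.062 -0.004 0.02 0 0" --pt "0 0 0.062 -0.002 0.02 0 0" --pt "0 0 0.062 0.0006 0.02 0 0" --pt "0 0 0.062 0.0006 0.02 0 0" --pt "0 0 0.062 0.0006 0.02 0 0" --pt "0 0 0.062 0.0006 0.02 0 0" --pt "0 0 0 0 0 0 0" --pt "0 0 0 0 0 0 0"

```text
time_s: 13.4
ee_pos: [0.5549, 0.0116, 0.2011]
eef_rot: [-2.631, 0.004, -3.104]
force: [-4.1, 9.5, 17.9]
grip_width: 0.0098
grip_force: 30.0
```

```bash
python3 lidq.py
python3 - <<'E'
from h import *
p=ctrl.camera("scene");cv2.imwrite("pics/s2.png",p["color"][110:260,190:390].repeat(4,0).repeat(4,1))
P=[.5542697,.01422612,-1.54103195]
for q in(1.0,1.05,1.1,1.15):
    u=proj(p["K"],p["pose"],case(P,[bar(q,-.047),bar(q,.047)]+[[.07-.143*np.cos(q),y,.062+.143*np.sin(q)] for y in(-.093,.093)]));print(q,((u-[190,110])*4).round().tolist())
E
```

```text
g [0.5545 0.0209 0.2177] h [ 0.5564 -0.0557  0.062 ] r 0.1735556044367335 q 1.0901439018241508 tool tilt q 1.0605187960287927 [-4.1  9.5 17.9] [ 0.21  0.57 -0.3 ] 30.003139972686768 0.009823554684257132 [ 0.19  0.37  1.52 -0.52  1.36 -1.28] 13.4
1.0 [[310.0, 166.0], [376.0, 115.0], [294.0, 241.0], [422.0, 134.0]]
1.05 [[321.0, 161.0], [387.0, 111.0], [304.0, 236.0], [431.0, 130.0]]
1.1 [[333.0, 157.0], [398.0, 106.0], [314.0, 233.0], [440.0, 127.0]]
1.15 [[345.0, 153.0], [409.0, 103.0], [324.0, 230.0], [449.0, 124.0]]
```

View pics/s2.png

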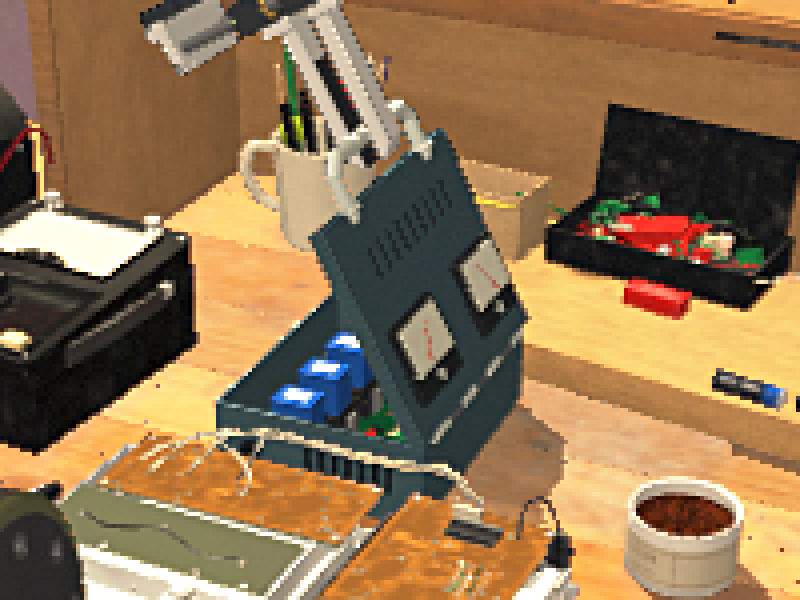

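The lid is held at about 1.09 rad: its near corner is at crop (313,238) and the far one at (440,130), matching the model. The relays are down. It has about 0.045 rad further to go.

Request:
move_arm --pt "0 0.005 0.048 -0.008 0.0155 0 0" --pt "0 0 0.048 -0.008 0.0155 0 0" --pt "0 0 0.048 0 0.0155 0 0" --pt "0 0 0 0 0 0 0" --pt "0 0 0 0 0 0 0" --pt "0 0 0 0 0 0 0" --pt "0 0 0 0 0 0 0"

```text
time_s: 14.15
ee_pos: [0.5546, 0.0181, 0.1979]
eef_rot: [-2.585, 0.005, -3.104]
force: [-0.0, 8.3, 13.9]
grip_width: 0.0103
grip_force: 30.0
```

```bash
python3 lidq.py
python3 - <<'E'
from h import *
P=[.5542697,.01422612,-1.54103195]
a=[]
for n in("scene","top"):
    p=ctrl.camera(n);im=p["color"]
    x0,y0=(240,120) if n=="scene" else (225,110)
    c=cv2.resize(im[y0:y0+100,x0:x0+100],None,fx=4,fy=4,interpolation=cv2.INTER_CUBIC);a.append(c)
    for q in(1.0,1.05,1.1):
        u=proj(p["K"],p["pose"],case(P,[bar(q,-.047),bar(q,.047)]+[[.07-.143*np.cos(q)+.003*np.sin(q),y,.062+.143*np.sin(q)+.003*np.cos(q)] for y in(-.093,.093)]));print(n,q,((u-[x0,y0])*4+[400*(n=="top"),0]).round().tolist())
cv2.imwrite("pics/f.png",np.hstack(a))
E
```

```text
g [0.5541 0.0281 0.2141] h [ 0.5564 -0.0557  0.062 ] r 0.1736408515538053 q 1.0435891120091587 tool tilt q 1.0142496384509496 [-0.   8.3 13.9] [0.27 0.12 0.03] 30.00248908996582 0.010278703026173145 [ 0.22  0.39  1.52 -0.56  1.38 -1.24] 14.15
scene 1.0 [[110.0, 126.0], [176.0, 75.0], [98.0, 199.0], [225.0, 93.0]]
scene 1.05 [[121.0, 121.0], [187.0, 71.0], [108.0, 195.0], [234.0, 89.0]]
scene 1.1 [[133.0, 117.0], [198.0, 66.0], [118.0, 191.0], [243.0, 86.0]]
top 1.0 [[555.0, 277.0], [549.0, 120.0], [585.0, 365.0], [573.0, 59.0]]
top 1.05 [[568.0, 275.0], [562.0, 117.0], [596.0, 363.0], [583.0, 57.0]]
top 1.1 [[581.0, 272.0], [575.0, 114.0], [607.0, 362.0], [594.0, 54.0]]
```

View pics/f.png

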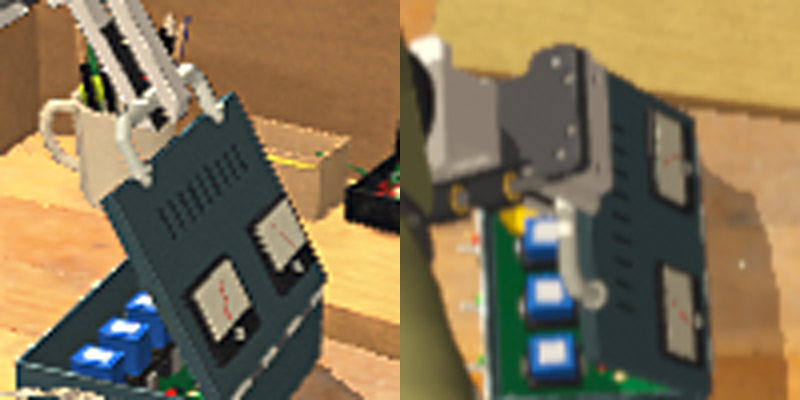

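The final view agrees with 60 degrees: the lid corners are at (104,199) and (235,93), and the bar end is at (567,278). It is held firmly and the relays are home.

```bash
python3 -c "
from h import *
print(abs(ctrl.get_obs()['joint_vel']).max(),ctrl.hand_in())"
```

```text
the job is handed in; nothing more can be done
0.0018573807047703225 None
```

I pressed all three relays down to their stops, then lowered the lid by its bar; it is held still at about 60° (roughly 1.045 rad measured), and the job is handed in at about 14 s.

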